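# Bring the pepper mill over the beaker

### The job

First slide the fluted beaker over the worktop, without lifting it off or tipping it, until it stands wholly on the round cork mat, and let go of it. Then pick up the pepper mill, lift it across over the fruit tray without touching tray or fruit, and stop with the mill upright and centred over the beaker's mouth, its foot hovering a few centimetres or less above the rim and touching nothing, ready to grind. Finish while still holding the mill there in the gripper; leave the spice jar, the salt bowl, the white bowl and the timer where they are.

Things in the scene. Friction and masses are not known exactly. Their poses are not given: they have to be found in the camera images.
- cup: fluted off-white beaker, open at the top, loose, 78 mm across, nearly straight-sided (foot 73 mm across), 70 mm high, about 0.22 kg; stands upright on the worktop right of the fruit tray, between the mat and the robot. Origin: centre of its underside; z up. The wall can be pushed low down with the fingertips, from outside
- cup_rim (a point): centre of the beaker's mouth, level with its rim, 70 mm above its underside
- mat: round cork mat 140 mm across and 1 mm thin, fixed to the worktop, farther from the robot than the beaker; it makes no step: the beaker slides onto it freely and then stands at the worktop's own height. Origin: its centre, at z = 0
- mill: pepper mill, pale wooden bottle-like body, dark wooden head; loose, upright left of the tray, 172 mm high, 0.32 kg. Body 52 mm across up to 100 mm, tapering to a neck 33 mm across at 145 mm; head: a straight-sided knob 38 mm across from 149 to 167 mm, small button on top; it does not turn and can be gripped from above. Origin: centre of its underside; z its axis, up
- fruit_tray: round woven tray 342 mm across with a rim 64 mm high, holding pears and limes that reach at most 105 mm above the worktop; tray and fruit are fixed; it stands between the mill and the beaker. Origin: centre of its underside
- spice_jar: bystander: round jar 57 mm across, 89 mm high, with cork lid, loose, at the left. Origin: centre of its underside
- salt_bowl: bystander: little wooden bowl 67 mm across, 29 mm high, loose, at the right near the front. Origin: centre of its underside
- white_bowl: bystander: white bowl 127 mm across, 62 mm high, loose, at the right near the back. Origin: centre of its underside
- timer: bystander: round wind-up kitchen timer 65 mm across, 58 mm high, loose, at the left near the front. Origin: centre of its underside
Mind the look-alikes: they are no part of the job. Of the things that look like the mill, the larger one is meant.

How it is judged:
On the way, in this order (a step that is already met when the one before it is completed fails the run):
1. the beaker has been slid wholly onto the mat and is let go, upright and at rest (horizontal distance between cup and mat below 0.033 m and angle between cup's own z axis and vertical below 0.1 rad and linear speed of cup below 0.01 m/s and contact force between the fingers and cup below 0.05 N), for 0.2 s.
2. the mill is held above the fruit tray (horizontal distance between mill and fruit_tray below 0.165 m and height (world z) of mill above 0.064 m and contact force between the fingers and mill above 1 N), for 0.05 s.
At the end, for the whole second after the job is handed in: the gripper holds the mill upright (within 7 degrees) and still, its axis within 13 mm of the centre of the beaker's mouth and its foot 3 to 50 mm above the rim, touching neither beaker nor anything else but the fingers; the beaker stands upright wholly on the mat (centres within 33 mm), untouched (horizontal distance between mill and cup_rim below 0.013 m and z of mill in the frame of cup_rim between 0.003 and 0.05 m and angle between mill's own z axis and vertical below 0.12 rad and linear speed of mill below 0.02 m/s and contact force between the fingers and mill above 1 N and contact force between each of mill, the fingers, the arm and cup below 0.05 N and horizontal distance between cup and mat below 0.033 m and angle between cup's own z axis and vertical below 0.1 rad and height (world z) of cup below 0.008 m); the arm keeps its last pose, push and grip.
It fails at once if the beaker is lifted off the worktop (height (world z) of cup above 0.02 m).
It fails at once if the beaker is tipped (angle between cup's own z axis and vertical above 0.3 rad).
It fails at once if the mill touches the fruit tray or the fruit (contact force between mill and fruit_tray above 0.5 N).
It fails at once if the robot touches the fruit tray or the fruit (contact force between any of the arm, the fingers and fruit_tray above 1 N).
It fails at once if a bystander is moved (distance of any of spice_jar, salt_bowl, white_bowl, timer from where it was at the start of the episode above 0.02 m).
It also fails if it takes over 64 s, if anything falls off the work surface, if the arm or the gripper's body presses on something with over 40 N, if the wrist force passes 120 N, or if a joint passes its speed limit or range.

### The arm

A 6-joint arm with a two-finger parallel gripper is mounted at the origin on a cart in front of the work surface, level with it; the furniture and walls round the work are solid. World frame = base frame: x ahead of the robot, y to its left, z up, the work surface at z = 0. Lengths are in m, angles in rad, forces in N, time in s.
With the tool pointing down it reaches from about 0.3 to 0.775 m from the base axis. Payload 14.6 kg.
Tool frame: the origin (TCP) lies at the centre of the arm's flange, where the gripper is bolted on; the fingertips stand 199 mm ahead of it and the grasp point (between the pads) lies ctrl.tcp_to_grasp ahead of it (ctrl.tcp_to_grasp is the distance from the TCP to the grasp point, in m); z points along the fingers, y is the line along which they close (so a half turn about z gives the same grasp; the last joint's range is limited). The gripper opens to 94 mm and grips with 3 to 60 N. Pads are 16 mm wide; open, the fingers measure 119 mm over their backs; the gripper's body (75 mm by 177 mm) begins 78 mm behind the grasp point.
Start: joints at [-1.299, 0.3, 1.521, -0, 1.321, -0.067], TCP at [0.183, -0.519, 0.405] pointing down, gripper open.
Joint ranges: [-3.03, 3.03], [-0.79, 2.21], [0.23, 2.52], [-1.04, 4.18], [0, 3.07], [-2.55, 2.55]. Speed limits (rad/s): [2.22, 2.22, 2.57, 3.14, 3.14, 3.14].

### API

Orientations are given as [roll, pitch, yaw] about the fixed x, y, z axes, in that order (R = Rz(yaw) Ry(pitch) Rx(roll)).
In Python, from station import ctrl gives the robot as it stands. The module is installed in compiled form; this text tells all that it offers.
- The arm moves only by the shell command python3 -m jog 'ROWS' [OPENING] [FORCE]. ROWS is JSON, a list of rows, each a list of 6 numbers: the shift along the tool's x, y, z in cm, then the turn, a rotation vector about the tool's x, y, z in rad. In form: [[tx, ty, tz, ax, ay, az], ...]. A call has 1 to 8 rows; each row is the pose to reach, as a shift and turn from the pose commanded when the call began, along the tool's axes at that moment; what a row does not reach only later rows make up. A row lasts 1/10 s, in which the tool goes at most 50 mm and 8.59 degrees, less where a joint would pass 70% of its speed; a pose out of reach is approached as far as the arm can. A call with a gripper value outside its range is refused whole. OPENING is the opening in per cent of the stroke, from 0 (shut) to 100 (fully open), set as the call begins (- or left out, the last holds). The fingers move at their own pace and stop on an object; FORCE is the grip in N (left out, the last holds). Time passes only in rows, so rows that repeat a pose let the fingers close. It gives the time, the measured TCP pose, the force, the opening and the grip force at its end, in the units of the state.
- ctrl.get_obs(): the state, without advancing time (a new reading comes with each control period).
- ctrl.camera(name): name is "scene" or "top"; returns a dict with "img" (420x560x3 uint8, blue, green, red), "intrinsics" (3x3 intrinsics, pixels), "R" (3x3) and "t" (3): a world point X has camera coordinates R X + t. Camera axes: x right, y down, z forward; pixel columns grow to the right and rows downward; lengths in m; the calibration is good to about 2 mm. A picture is of the moment at which its call begins. There is no depth.
- ctrl.hand_in(): hands the job in; it is judged then, once.
The state is a dict: "time_s": time; "qpos": joint angles; "joint_vel": joint speeds; "tau": joint torques, N m; "ee_pos": TCP position; "eef_rot": TCP orientation; "force": force on the tool from outside, world axes, zero at the start; "moment": the same for the moment, N m; "grip_width": finger opening in m; "grip_force": force on a finger pad.
Only numpy, scipy, OpenCV 4.12 (cv2) and the standard library are available. Lean on these libraries where they do the work, as an engineer would, in place of code of your own. Each camera call takes 0.05 s, during which the arm holds its last target. There are 200 camera calls.

## Working session

There is one attempt and no reset: what is moved stays moved. The work goes in short steps, Python scripts to look and compute and a shell command to move; the robot and the scene stay as the last step left them, time stands still between calls to the robot, and variables do not carry over. Pictures are saved under pics/ and viewed, at most 10 in all, crops included, and the job is handed in when it is done.

```bash
mkdir -p pics
cat > h.py <<'E'
import numpy as np, cv2
from station import ctrl
def snap(n,tag):
    c=ctrl.camera(n); cv2.imwrite(f'pics/{tag}.png',c['img']); np.savez(f'{n}.npz',**c); return c
def ray(c,u,v,z):
    K=np.array(c['intrinsics']);R=np.array(c['R']);t=np.array(c['t'])
    o=-R.T@t; d=R.T@np.linalg.solve(K,[u,v,1.]); return o+d*(z-o[2])/d[2]
def proj(c,X):
    p=np.array(c['intrinsics'])@(np.array(c['R'])@np.array(X)+np.array(c['t'])); return p[:2]/p[2]
E
python3 - <<'E'
from h import *
for n in('top','scene'):
    c=snap(n,n+'0'); print(n,c['R'],c['t'],c['intrinsics'])
print(ctrl.get_obs(),ctrl.tcp_to_grasp)
E
```

```text
top [[ 0.02159422 -0.99963805 -0.01604579]
 [-0.98187818 -0.01818262 -0.1886389 ]
 [ 0.18827887  0.01982852 -0.98191542]] [0.0333186  0.51690386 1.17674546] [[385.56826563   0.         286.46419929]
 [  0.         385.56826563 206.60939388]
 [  0.           0.           1.        ]]
scene [[ 0.61894117 -0.7851839   0.01995173]
 [-0.42814696 -0.3585762  -0.82952594]
 [ 0.65848463  0.50488549 -0.55811167]] [-0.29262889  0.28925057  1.10698646] [[401.8703035    0.         276.14148282]
 [  0.         401.8703035  209.78091471]
 [  0.           0.           1.        ]]
{'time_s': 0.1, 'qpos': array([-1.29857838e+00,  3.00423234e-01,  1.52152837e+00, -4.19716782e-06,
        1.32070023e+00, -6.65811545e-02]), 'joint_vel': array([ 5.63990964e-05, -2.62383571e-05, -2.87069788e-04, -7.29210275e-04,
        3.76636326e-04,  4.23717327e-04]), 'tau': array([ 1.47387691e-03, -5.32644582e+01, -3.53285086e+01,  7.09062768e-02,
        2.34920578e-02, -9.23024822e-05]), 'ee_pos': array([ 0.18279379, -0.51870383,  0.40413477]), 'eef_rot': array([-3.14053555e+00, -6.64128968e-05,  3.38800107e-01]), 'force': array([ 0.13420919, -0.25912222,  0.39942258]), 'moment': array([-0.0912432 , -0.00191851,  0.01221375]), 'grip_force': 0.0, 'grip_width': 0.09396666369988894} 0.1804
```

View pics/top0.png

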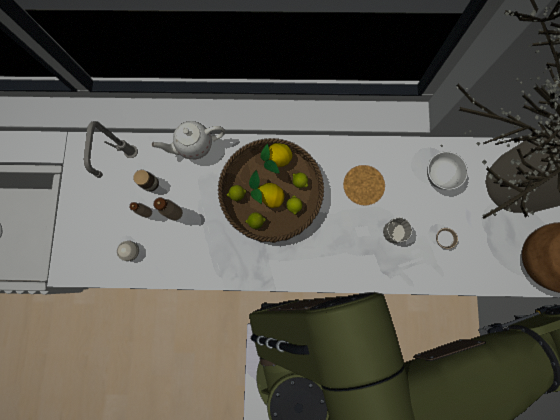

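View pics/scene0.png

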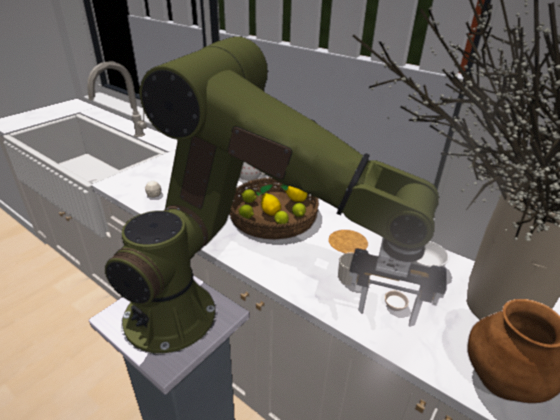

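The top view shows the beaker at (398,232), the mat at (364,185), the salt bowl at (447,239), the white bowl at (447,172), the tray at (271,191) and the timer at (127,251). There are two dark-headed bottles, at (167,208) and (140,210), and the cork-lidded jar is at (146,181). (167,208) looks like the larger bottle, so I take it as the mill and check it in an enlarged crop.

Run:
```python
from h import *
c=dict(np.load('top.npz')); im=c['img']
a=cv2.resize(im[160:270,105:215],(390,390),interpolation=2); b=cv2.resize(im[160:270,340:460],(425,390),interpolation=2)
cv2.imwrite('pics/crop0.png',cv2.resize(np.hstack([a,b]),None,fx=.97,fy=.97))
hsv=cv2.cvtColor(im,cv2.COLOR_BGR2HSV)
m=cv2.inRange(hsv,(8,120,90),(25,255,255)); m[:, :335]=0; m[:,395:]=0; m[:150]=0;m[215:]=0
k=max(cv2.findContours(m,0,1)[0],key=cv2.contourArea); e=cv2.fitEllipse(k);print('mat',e,ray(c,*e[0],0.001))
print('cam',-c['R'].T@c['t'])
for n,u,v,z in [('cup',398,231,.07),('salt',447,239,.029),('white',447,172,.06),('tray',271,191,.064),('timer',127,251,.05),('millhead',161,203,.16)]: print(n,ray(c,u,v,z))
```

```text
mat ((363.7428283691406, 184.8852081298828), (38.035125732421875, 40.33765411376953), 111.8958511352539) [ 0.60391882 -0.21133836  0.001     ]
cam [0.28526083 0.01937208 1.25350732]
cup [ 0.44220965 -0.3012429   0.07      ]
salt [ 0.42519388 -0.46571597  0.029     ]
white [ 0.63582788 -0.46550483  0.06      ]
tray [0.56279025 0.09347864 0.064     ]
timer [0.36529841 0.53984846 0.05      ]
millhead [0.4988679  0.40664988 0.16      ]
```

View pics/crop0.png

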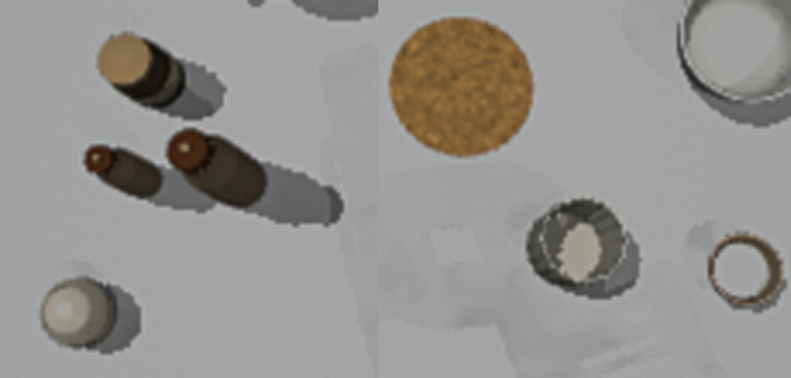

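The left crop confirms two look-alikes: small mill head at crop (98,158), large at (189,151), which is image (160,203.8). The larger one is the mill. The beaker is at crop (580,247) in the right half. Next I enlarge both to refine their centres.

Run:
```python
from h import *
c=dict(np.load('top.npz')); im=c['img']
a=cv2.resize(im[210:250,380:420],(400,400),interpolation=0); b=cv2.resize(im[190:230,145:185],(400,400),interpolation=0)
cv2.imwrite('pics/crop1.png',np.hstack([a,b]))
hsv=cv2.cvtColor(im,cv2.COLOR_BGR2HSV)
m=cv2.inRange(hsv,(0,110,30),(15,255,255)); s=np.zeros_like(m); s[190:222,150:175]=m[190:222,150:175]
k=max(cv2.findContours(s,0,1)[0],key=cv2.contourArea);(u,v),r=cv2.minEnclosingCircle(k);M=cv2.moments(s,True)
u2,v2=M['m10']/M['m00'],M['m01']/M['m00'];print(u,v,r,u2,v2,ray(c,u,v,.16),ray(c,u2,v2,.16))
```

```text
160.0 203.5 6.18475866317749 159.73267326732673 203.5148514851485 [0.49733277 0.40945019 0.16      ] [0.4972744  0.41022817 0.16      ]
```

View pics/crop1.png

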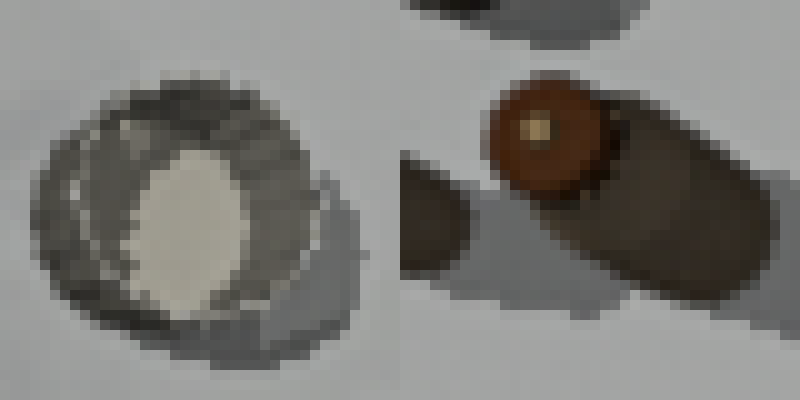

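Run:
```python
from h import *
c=dict(np.load('top.npz'))
for n,u,v,z in [('rim',399.5,229,.07),('foot',394.1,231.8,0),('button',158.5,202.3,.172),('headtop',159.5,203,.167),('millfoot',145+26.6,190+23.5,0),('smallhead',105+98/3.44-.5,160+158/3.44-.5,.12),('jar',105+125/3.44,160+60/3.44,.089)]: print(n,ray(c,u,v,z))
```

```text
rim [ 0.44849588 -0.30603922  0.07      ]
foot [ 0.4486233 -0.3074847  0.       ]
button [0.49844359 0.40980554 0.172     ]
headtop [0.49742047 0.40852971 0.167     ]
millfoot [0.49530447 0.42502329 0.        ]
smallhead [0.49765706 0.50510825 0.12      ]
jar [0.59337407 0.5007039  0.089     ]
```

```bash
cat >> h.py <<'E'
def go(x,y,z,yawdeg):
    from scipy.spatial.transform import Rotation as Q
    o=ctrl.get_obs(); R=Q.from_euler('xyz',o['eef_rot']); T=Q.from_euler('xyz',[np.pi,0,np.radians(yawdeg)])
    print('shift cm',np.round(R.inv().apply(np.array([x,y,z])-o['ee_pos'])*100,2),'rot',np.round((R.inv()*T).as_rotvec(),3),'pos',o['ee_pos'].round(4),'t',o['time_s'])
E
python3 -c "
from h import *
go(.4485,-.3065,.40,121.5)"
```

```text
shift cm [ 32.11 -11.18   0.43] rot [-1.000e-03 -1.000e-03 -1.782e+00] pos [ 0.1828 -0.5187  0.4041] t 0.1
```

```bash
python3 -m jog '[[32.1,-11.2,0.4,0,0,-1.782],[32.1,-11.2,0.4,0,0,-1.782],[32.1,-11.2,0.4,0,0,-1.782],[32.1,-11.2,0.4,0,0,-1.782],[32.1,-11.2,0.4,0,0,-1.782],[32.1,-11.2,0.4,0,0,-1.782],[32.1,-11.2,0.4,0,0,-1.782],[32.1,-11.2,0.4,0,0,-1.782]]' 100 3; python3 -c "
from h import *
go(.4485,-.3065,.40,121.5)"
```

```text
time_s: 0.9
ee_pos: [0.451, -0.3035, 0.4001]
eef_rot: [-3.141, -0.001, 1.549]
force: [-0.6, -1.7, -0.1]
grip_width: 0.094
grip_force: 0.0
shift cm [-0.3  -0.25  0.01] rot [ 0.    -0.001 -0.571] pos [ 0.451  -0.3035  0.4001] t 0.9
```

```bash
python3 -m jog '[[0,0,0,0,0,-0.55],[0,0,0,0,0,-0.55],[0,0,0,0,0,-0.55],[0,0,0,0,0,-0.55],[0,0,0,0,0,-0.55],[0,0,0,0,0,-0.55],[0,0,0,0,0,-0.55]]'
python3 - <<'E'
from h import *
go(.4485,-.3065,.40,121.5); c=snap('top','top1')
cv2.imwrite('pics/c2.png',cv2.resize(c['img'][130:310,280:480],(800,600)[:1]+(600,) if 0 else (666,600)))
E
```

```text
time_s: 1.6
ee_pos: [0.4483, -0.3064, 0.4005]
eef_rot: [-3.142, -0.0, 2.086]
force: [-0.1, -0.9, 0.4]
grip_width: 0.0937
grip_force: 0.0
shift cm [-0.02  0.01  0.05] rot [-0.    -0.    -0.034] pos [ 0.4483 -0.3064  0.4005] t 1.6
```

View pics/c2.png

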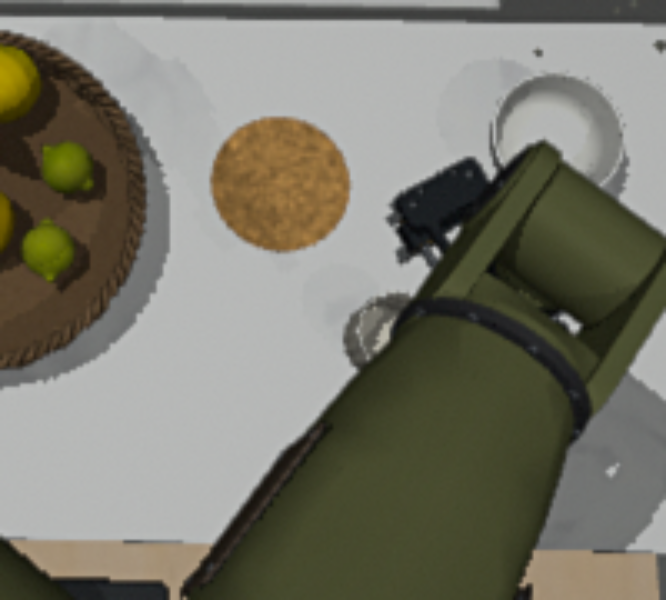

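The view shows the arm hiding most of the beaker at crop (375,330), with the gripper above it. I go down to just above the rim and check from the scene camera.

```bash
python3 -m jog '[[0,0,5,0,0,-0.034],[0,0,10,0,0,-0.034],[0,0,12,0,0,-0.034],[0,0,12,0,0,-0.034],[0,0,12,0,0,-0.034]]'
python3 - <<'E'
from h import *
go(.4485,-.3065,.207,121.5); c=snap('scene','s1')
for s in (1,-1):
  d=s*.0885/2+s*0.003
  p=np.array([.4485,-.3065,.081])+d*np.array([np.cos(.55),np.sin(.55),0]); print(proj(c,p))
cv2.imwrite('pics/c3.png',cv2.resize(c['img'][190:340,300:500],(800,600)))
E
```

```text
time_s: 2.15
ee_pos: [0.4486, -0.3066, 0.2816]
eef_rot: [3.141, 0.001, 2.122]
force: [-0.0, -0.1, -0.1]
grip_width: 0.0939
grip_force: 0.0
shift cm [ 0.02 -0.    7.46] rot [0.    0.001 0.001] pos [ 0.4486 -0.3066  0.2816] t 2.15
[351.50098183 246.63371934]
[352.72511009 267.13757543]
```

View pics/c3.png

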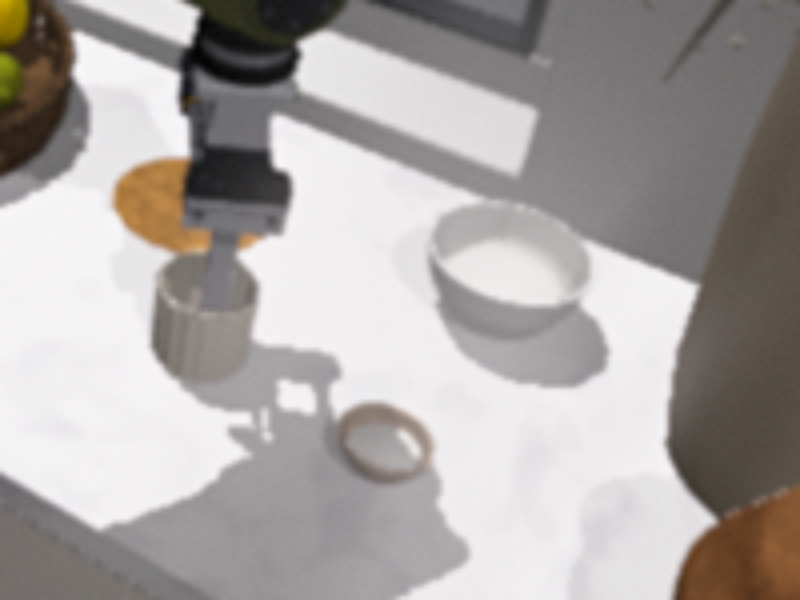

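The rim ellipse centre is at about crop (207,287), i.e. pixel (351.5,261.5). The near finger sits at its middle. I compare that with my estimate.

```bash
python3 -c "
from h import *
c=dict(np.load('scene.npz')); print(proj(c,[.4485,-.3065,.07]), ray(c,351.4,261.4,.07))"
```

```text
[351.6343774  259.34988001] [ 0.4398423  -0.31057642  0.07      ]
```

Run:
```python
from h import *
c=dict(np.load('scene.npz')); g=cv2.cvtColor(c['img'],6).astype(int)
for u in (347,349,351,353):print(u,list(zip(range(246,292),g[246:292,u])))
d=np.array([.793,.608,0])
for v in (284,285,286): print(ray(c,351,v,0)+.0365*d)
for v in (251.5,252.5,253.5): print(ray(c,351.5,v,.07)-.039*d)
```

```text
347 [(246, np.int64(119)), (247, np.int64(132)), (248, np.int64(139)), (249, np.int64(139)), (250, np.int64(142)), (251, np.int64(158)), (252, np.int64(167)), (253, np.int64(141)), (254, np.int64(119)), (255, np.int64(116)), (256, np.int64(117)), (257, np.int64(117)), (258, np.int64(117)), (259, np.int64(117)), (260, np.int64(116)), (261, np.int64(117)), (262, np.int64(127)), (263, np.int64(128)), (264, np.int64(131)), (265, np.int64(137)), (266, np.int64(150)), (267, np.int64(161)), (268, np.int64(145)), (269, np.int64(132)), (270, np.int64(134)), (271, np.int64(134)), (272, np.int64(137)), (273, np.int64(139)), (274, np.int64(139)), (275, np.int64(137)), (276, np.int64(139)), (277, np.int64(138)), (278, np.int64(138)), (279, np.int64(138)), (280, np.int64(137)), (281, np.int64(138)), (282, np.int64(135)), (283, np.int64(132)), (284, np.int64(137)), (285, np.int64(148)), (286, np.int64(154)), (287, np.int64(168)), (288, np.int64(214)), (289, np.int64(241)), (290, np.int64(243)), (291, np.int64(243))]
349 [(246, np.int64(112)), (247, np.int64(138)), (248, np.int64(148)), (249, np.int
[... 2494 characters left out ...]
t64(145)), (271, np.int64(146)), (272, np.int64(145)), (273, np.int64(145)), (274, np.int64(143)), (275, np.int64(143)), (276, np.int64(141)), (277, np.int64(140)), (278, np.int64(142)), (279, np.int64(141)), (280, np.int64(140)), (281, np.int64(142)), (282, np.int64(139)), (283, np.int64(139)), (284, np.int64(139)), (285, np.int64(145)), (286, np.int64(157)), (287, np.int64(163)), (288, np.int64(162)), (289, np.int64(161)), (290, np.int64(157)), (291, np.int64(179))]
[ 0.45284302 -0.30588998  0.        ]
[ 0.44908035 -0.30801382  0.        ]
[ 0.44533951 -0.31012533  0.        ]
[ 0.44974233 -0.31163769  0.07      ]
[ 0.44552037 -0.31401514  0.07      ]
[ 0.44132544 -0.31637736  0.07      ]
```

```bash
python3 -m jog '[[0.1,0.1,0.5,0,0,0],[0.1,0.1,1,0,0,0],[0.1,0.1,1.5,0,0,0],[0.1,0.1,2.0,0,0,0],[0.1,0.1,2.0,0,0,0]]'; python3 -m jog '[[0,0,1.5,0,0,0],[0,0,3,0,0,0],[0,0,4.5,0,0,0],[0,0,5.3,0,0,0],[0,0,5.3,0,0,0],[0,0,5.3,0,0,0]]'; python3 -c "
from h import *
go(.4485,-.3065,.207,121.5)"
```

```text
time_s: 2.7
ee_pos: [0.4485, -0.305, 0.2599]
eef_rot: [-3.141, -0.001, 2.123]
force: [0.3, 0.6, 0.6]
grip_width: 0.0939
grip_force: 0.0
time_s: 3.3
ee_pos: [0.4488, -0.3051, 0.208]
eef_rot: [3.141, 0.0, 2.123]
force: [0.6, 0.2, 1.0]
grip_width: 0.0941
grip_force: 0.0
shift cm [-0.1 -0.1  0.1] rot [0.    0.    0.002] pos [ 0.4488 -0.3051  0.208 ] t 3.3
```

```bash
python3 -m jog '[[-0.15,0,0,0,0,0],[-0.15,0,0,0,0,0],[-0.15,0,0,0,0,0],[-0.15,0,0,0,0,0],[-0.15,0,0,0,0,0],[-0.15,0,0,0,0,0]]' 72 3; python3 -c "
from h import *
o=ctrl.get_obs();print(o['force'],o['moment'],o['grip_width']);go(.604,-.2113,.207,121.5)"
```

```text
time_s: 3.9
ee_pos: [0.4495, -0.3065, 0.208]
eef_rot: [3.141, 0.001, 2.123]
force: [-1.7, -2.7, 4.6]
grip_width: 0.0785
grip_force: 3.0
[-1.74754755 -2.69746015  4.61639162] [-0.54751415  0.28581988  0.03995765] 0.07850062062164374
shift cm [ 0.   18.15  0.1 ] rot [0.    0.001 0.002] pos [ 0.4495 -0.3065  0.208 ] t 3.9
```

```bash
python3 -m jog '[[0,0.5,0,0,0,0],[0,1.5,0,0,0,0],[0,2.7,0,0,0,0],[0,3.9,0,0,0,0],[0,5.1,0,0,0,0],[0,6.3,0,0,0,0],[0,7.5,0,0,0,0],[0,8.7,0,0,0,0]]'; python3 -m jog '[[0,1.2,0,0,0,0],[0,2.4,0,0,0,0],[0,3.6,0,0,0,0],[0,4.8,0,0,0,0],[0,6,0,0,0,0],[0,7.2,0,0,0,0],[0,8.4,0,0,0,0],[0,9,0,0,0,0]]'; python3 -m jog '[[0,0.3,0,0,0,0],[0,0.4,0,0,0,0],[0,0.4,0,0,0,0],[0,0.4,0,0,0,0]]'
python3 -c "
from h import *
go(.604,-.2113,.207,121.5)"
```

```text
time_s: 4.7
ee_pos: [0.5243, -0.2601, 0.2076]
eef_rot: [-3.141, -0.0, 2.123]
force: [-4.5, -2.4, 5.1]
grip_width: 0.0782
grip_force: 3.0
time_s: 5.5
ee_pos: [0.601, -0.2125, 0.2075]
eef_rot: [-3.142, -0.0, 2.124]
force: [-3.8, -2.5, 4.9]
grip_width: 0.0782
grip_force: 3.0
time_s: 5.9
ee_pos: [0.6035, -0.2113, 0.2075]
eef_rot: [3.141, -0.0, 2.123]
force: [-0.2, 1.0, 2.6]
grip_width: 0.0782
grip_force: 3.0
shift cm [-0.03  0.05  0.05] rot [ 0.    -0.     0.002] pos [ 0.6035 -0.2113  0.2075] t 5.9
```

Release, then rise straight up.

```bash
python3 -m jog '[[0,0,0,0,0,0],[0,0,0,0,0,0],[0,0,0,0,0,0],[0,0,0,0,0,0],[0,0,0,0,0,0],[0,0,0,0,0,0]]' 100; python3 -m jog '[[0,0,-1,0,0,0],[0,0,-3,0,0,0],[0,0,-6,0,0,0],[0,0,-10,0,0,0],[0,0,-15,0,0,0],[0,0,-20,0,0,0],[0,0,-24,0,0,0],[0,0,-24,0,0,0]]'
python3 -c "
from h import *
go(.498,.4095,.45,90)"
```

```text
time_s: 6.5
ee_pos: [0.6035, -0.2114, 0.2076]
eef_rot: [3.142, 0.0, 2.123]
force: [0.1, -0.5, 0.0]
grip_width: 0.0941
grip_force: 0.0
time_s: 7.3
ee_pos: [0.6029, -0.2111, 0.4552]
eef_rot: [3.135, 0.009, 2.123]
force: [0.2, -0.6, -0.1]
grip_width: 0.0939
grip_force: 0.0
shift cm [58.34 23.61  0.17] rot [0.008 0.007 0.552] pos [ 0.6029 -0.2111  0.4552] t 7.3
```

```bash
python3 -m jog '[[58.3,23.6,0,0,0,0.552],[58.3,23.6,0,0,0,0.552],[58.3,23.6,0,0,0,0.552],[58.3,23.6,0,0,0,0.552],[58.3,23.6,0,0,0,0.552],[58.3,23.6,0,0,0,0.552],[58.3,23.6,0,0,0,0.552],[58.3,23.6,0,0,0,0.552]]'
python3 - <<'E'
from h import *
go(.498,.4095,.43,90); c=snap('top','top2')
cv2.imwrite('pics/c4.png',cv2.resize(c['img'][130:310,90:490],(800,360)))
E
```

```text
time_s: 8.1
ee_pos: [0.5365, 0.1821, 0.4478]
eef_rot: [3.141, -0.0, 1.571]
force: [0.3, -0.1, -0.3]
grip_width: 0.0942
grip_force: 0.0
shift cm [22.74 -3.85  1.78] rot [ 0. -0. -0.] pos [0.5365 0.1821 0.4478] t 8.1
```

View pics/c4.png

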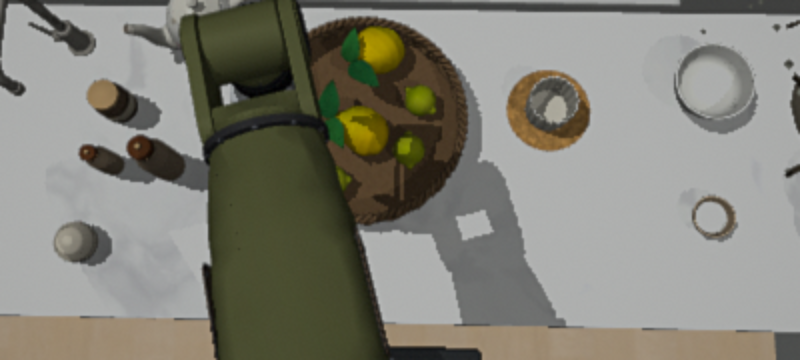

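The beaker stands on the mat, with its rim at crop (553,102) and the mat at (549,110). The mill is untouched, its head at (141,148). I move on over the mill.

```bash
python3 -m jog '[[22.7,-3.8,0.5,0,0,0],[22.7,-3.8,0.5,0,0,0],[22.7,-3.8,0.5,0,0,0],[22.7,-3.8,0.5,0,0,0],[22.7,-3.8,0.5,0,0,0],[22.7,-3.8,0.5,0,0,0],[22.7,-3.8,0.5,0,0,0]]'
python3 - <<'E'
from h import *
go(.498,.4095,.34,90); c=dict(np.load('top.npz'))
im=c['img'];m=cv2.inRange(cv2.cvtColor(im,cv2.COLOR_BGR2HSV),(0,110,30),(15,255,255)); s=np.zeros_like(m); s[190:222,150:175]=m[190:222,150:175]
M=cv2.moments(s,True);print(ray(c,M['m10']/M['m00'],M['m01']/M['m00'],.16))
a=cv2.resize(im[165:205,346:386],(400,400),interpolation=0)
d=snap('scene','s2'); print(proj(d,[.498,.4095,.16]),proj(d,[.498,.4095,0]))
p=proj(d,[.498,.4095,.16]).astype(int); b=cv2.resize(d['img'][p[1]-50:p[1]+30,p[0]-40:p[0]+40],(400,400),interpolation=2)
cv2.imwrite('pics/c5.png',np.hstack([a,b]));print(p)
E
```

```text
time_s: 8.85
ee_pos: [0.4993, 0.4073, 0.4423]
eef_rot: [-3.141, 0.001, 1.572]
force: [0.2, -0.2, 0.3]
grip_width: 0.0939
grip_force: 0.0
shift cm [ 0.22 -0.12 10.23] rot [-0.001  0.001  0.001] pos [0.4993 0.4073 0.4423] t 8.85
[0.49760069 0.41136219 0.16      ]
[197.77013859 157.0924242 ] [201.25167831 192.44857543]
[197 157]
```

View pics/c5.png

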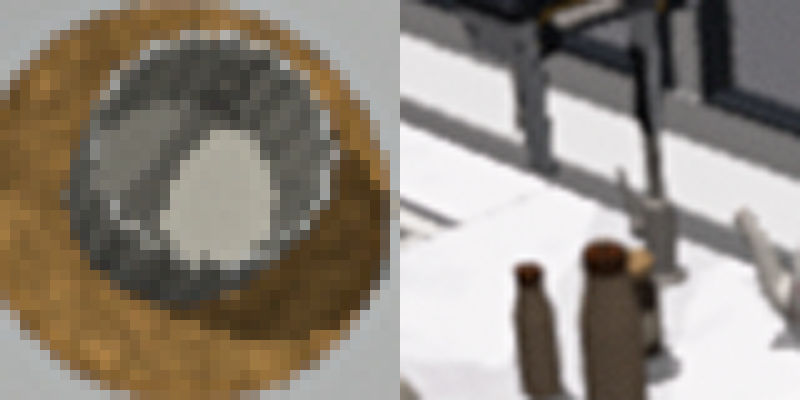

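The left crop shows the rim from x=90 to 340 and y=35 to 270, so its centre is at pixel (367.0,179.7). The right crop shows the mill head at pixel (197.5,158), within 1 px of the prediction. I descend and grip.

```bash
python3 -m jog '[[0.15,-0.1,4,0,0,0],[0.15,-0.1,7,0,0,0],[0.15,-0.1,9,0,0,0],[0.15,-0.1,10.4,0,0,0],[0.15,-0.1,10.4,0,0,0],[0.15,-0.1,10.4,0,0,0]]'; python3 -c "
from h import *
go(.498,.411,.338,90); c=dict(np.load('top.npz')); print(ray(c,367,179.7,.07))"
```

```text
time_s: 9.5
ee_pos: [0.4988, 0.4083, 0.3398]
eef_rot: [3.141, -0.001, 1.57]
force: [-0.2, -0.2, 0.0]
grip_width: 0.0942
grip_force: 0.0
shift cm [ 0.27 -0.08  0.18] rot [ 0.001 -0.001 -0.001] pos [0.4988 0.4083 0.3398] t 9.5
[ 0.60340614 -0.20915059  0.07      ]
```

```bash
python3 -m jog '[[0.25,-0.05,0.1,0,0,0],[0.25,-0.05,0.1,0,0,0]]'; python3 -m jog '[[0,0,0,0,0,0],[0,0,0,0,0,0],[0,0,0,0,0,0],[0,0,0,0,0,0],[0,0,0,0,0,0],[0,0,0,0,0,0],[0,0,0,0,0,0],[0,0,0,0,0,0]]' 30 30
```

```text
time_s: 9.7
ee_pos: [0.4979, 0.4114, 0.3387]
eef_rot: [3.14, -0.001, 1.571]
force: [-0.3, -0.5, 0.3]
grip_width: 0.0941
grip_force: 0.0
time_s: 10.5
ee_pos: [0.4979, 0.4112, 0.3376]
eef_rot: [-3.141, 0.0, 1.571]
force: [0.2, 0.5, -0.6]
grip_width: 0.0376
grip_force: 30.0
```

```bash
python3 -m jog '[[0,0,-0.5,0,0,0],[0,0,-2,0,0,0],[0,0,-4.5,0,0,0],[0,0,-7.5,0,0,0],[0,0,-11,0,0,0],[0,0,-14,0,0,0],[0,0,-15.5,0,0,0],[0,0,-15.5,0,0,0]]' - 40; python3 -c "
from h import *
go(.6035,-.2105,.49,90)"
```

```text
time_s: 11.3
ee_pos: [0.4975, 0.4109, 0.4962]
eef_rot: [3.138, -0.003, 1.571]
force: [-0.3, -0.5, -2.8]
grip_width: 0.0372
grip_force: 40.0
shift cm [-62.14  10.6    0.48] rot [ 0.004 -0.003  0.   ] pos [0.4975 0.4109 0.4962] t 11.3
```

```bash
python3 -m jog '[[-1,0.2,0,0,0,0],[-3,0.5,0,0,0,0],[-6,1,0,0,0,0],[-9,1.5,0,0,0,0],[-12,2,0,0,0,0],[-15,2.6,0,0,0,0],[-18,3.1,0,0,0,0],[-21,3.6,0,0,0,0]]'; python3 -m jog '[[-3,0.5,0,0,0,0],[-6,1,0,0,0,0],[-9,1.5,0,0,0,0],[-12,2,0,0,0,0],[-15,2.6,0,0,0,0],[-18,3.1,0,0,0,0],[-21,3.6,0,0,0,0],[-24,4.1,0,0,0,0]]';  python3 -m jog '[[-3,0.5,0,0,0,0],[-6,1,0,0,0,0],[-9,1.5,0,0,0,0],[-12,2,0,0,0,0],[-14,2.4,0,0,0,0],[-15.5,2.6,0,0,0,0],[-16.5,2.7,0,0,0,0],[-17,2.8,0,0,0,0]]'; python3 -m jog '[[0,0,0,0,0,0],[0,0,0,0,0,0]]'; python3 -c "
from h import *
go(.6035,-.2105,.435,90)"
```

```text
time_s: 12.1
ee_pos: [0.5339, 0.1993, 0.4913]
eef_rot: [-3.14, 0.001, 1.57]
force: [0.0, -0.2, -2.4]
grip_width: 0.0369
grip_force: 40.0
time_s: 12.9
ee_pos: [0.5747, -0.0406, 0.4913]
eef_rot: [-3.139, -0.0, 1.571]
force: [-0.0, -0.1, -3.4]
grip_width: 0.0369
grip_force: 40.0
time_s: 13.7
ee_pos: [0.6029, -0.2094, 0.4921]
eef_rot: [-3.141, -0.0, 1.57]
force: [0.5, 0.5, -2.6]
grip_width: 0.0374
grip_force: 40.0
time_s: 13.9
ee_pos: [0.603, -0.2082, 0.4927]
eef_rot: [3.142, -0.0, 1.571]
force: [1.1, 0.4, -2.5]
grip_width: 0.0368
grip_force: 40.0
shift cm [-0.24  0.05  5.77] rot [ 0.    -0.     0.001] pos [ 0.603  -0.2082  0.4927] t 13.9
```

```bash
python3 -m jog '[[-0.2,0.05,0.8,0,0,0],[-0.2,0.05,2,0,0,0],[-0.2,0.05,3.5,0,0,0],[-0.2,0.05,4.8,0,0,0],[-0.2,0.05,5.6,0,0,0],[-0.2,0.05,5.9,0,0,0],[-0.2,0.05,5.9,0,0,0],[-0.2,0.05,5.9,0,0,0]]'
python3 - <<'E'
from h import *
go(.6035,-.2105,.433,90)
d=snap('scene','s3');p=proj(d,[.6035,-.2105,.1]).astype(int);print(p,proj(d,[.6035,-.2105,.07]),proj(d,[.6035,-.2105,.095]))
a=cv2.resize(d['img'][p[1]-50:p[1]+50,p[0]-40:p[0]+40],(480,600),interpolation=2)
cv2.imwrite('pics/c6.png',a)
E
```

```text
time_s: 14.7
ee_pos: [0.6035, -0.2108, 0.4342]
eef_rot: [3.141, 0.0, 1.571]
force: [0.2, 0.4, -2.7]
grip_width: 0.0373
grip_force: 40.0
shift cm [0.03 0.   0.12] rot [0.001 0.    0.   ] pos [ 0.6035 -0.2108  0.4342] t 14.7
[350 216] [349.35149715 224.05665117] [350.25994243 218.00880127]
```

View pics/c6.png

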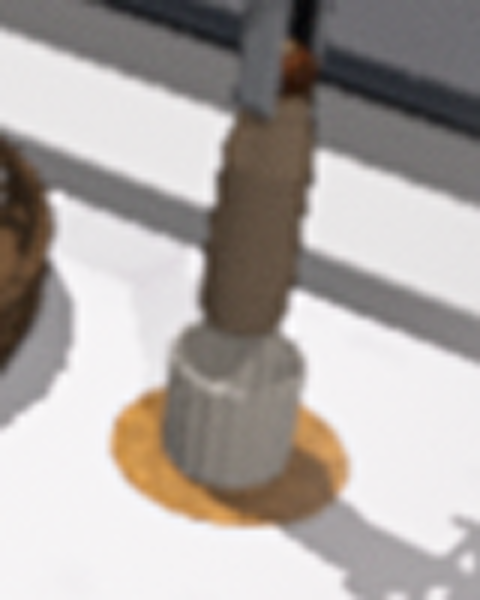

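The mill hangs upright over the beaker. The rim centre is at pixel (349,225) and the foot axis at (350.4,218), both within about 1 px of the projected targets, with a clear gap in height. Handing in.

```bash
python3 -c "
from h import *
print(ctrl.hand_in())"
```

```text
the job is handed in; nothing more can be done
None
```

I slid the beaker onto the cork mat and let it go, then handed the job in with the pepper mill held upright over its mouth, the foot about 25 mm above the rim; `hand_in()` returned no verdict.

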